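# Fit and tug-test a pressure cooker's valve

## Robot

A 6-joint arm with a two-finger parallel gripper is mounted at the origin on the work surface. World frame = base frame: x ahead of the robot, y to its left, z up, the work surface at z = 0. Lengths are in mm, angles in rad, forces in N, time in s.
With the tool pointing down it reaches from about 400 to 925 mm from the base axis. Payload 12.5 kg.
Tool frame: the origin (TCP) lies midway between the tips of the shut fingers; the grasp point (between the pads) lies 19 mm behind it; z points along the fingers, y is the line along which they close (so a half turn about z gives the same grasp; the last joint's range is limited). The gripper opens to 95 mm and grips with 3 to 60 N. Pads are 20 mm wide; open, the fingers measure 119 mm over their backs; the gripper's body (75 mm by 180 mm) begins 59 mm behind the grasp point.
Start: joints at [-1.426, 0.491, 1.559, -0, 1.092, -0.106], TCP at [155.134, -605.459, 214.661] pointing down, gripper open.
Joint ranges: [-3.1, 3.1], [-0.84, 2.19], [0.05, 2.79], [-1.13, 4.28], [0.06, 2.93], [-2.69, 2.69]. Speed limits (rad/s): [2.22, 2.22, 2.79, 3.14, 3.14, 3.14].

## Interface

Orientations are given as [roll, pitch, yaw] about the fixed x, y, z axes, in that order (R = Rz(yaw) Ry(pitch) Rx(roll)).
In Python, from cell import env gives the robot as it stands.
- The arm moves only by the tool arm_command, never from a script. Its argument "targets" is a list of rows, each a list of 5 numbers: the shift along the tool's x, y, z in mm, then the turn about the tool's z in degrees, then the opening, from 0 (shut) to 1 (fully open). In form: [[tx, ty, tz, roll, fingers], ...]. A call has 1 to 5 rows; each row is the pose to reach, as a shift and turn from the pose commanded when the call began, along the tool's axes at that moment; what a row does not reach only later rows make up. A row lasts 1/10 s, in which the tool goes at most 50 mm and 8.59 degrees, less where a joint would pass 70% of its speed; a pose out of reach is approached as far as the arm can. A call with a gripper value outside its range is refused whole. The fingers move at their own pace and stop on an object; the grip force is fixed at half the most. Time passes only in rows, so rows that repeat a pose let the fingers close. It gives the time, the measured TCP pose, the force, the opening and the grip force at its end, in the units of the state.
- env.state(): the state, without advancing time (a new reading comes with each control period).
- env.read_camera(name): name is "scene" or "top"; returns a dict with "frame" (480x640x3 uint8, red, green, blue), "vertical_fov" (degrees; the focal length in pixels is half the picture's height over the tangent of half this angle, whatever the lens; pixels are square), "cx", "cy" (the principal point, pixels), "k1" (the pictures are not rectified: a ray, as slopes to the right and down, at radius r is drawn at 1 + k1 r^2 times it, then the intrinsics apply), "world_from_camera" (4x4, takes a point from camera to world coordinates). Camera axes: x right, y down, z forward; pixel columns grow to the right and rows downward; lengths in mm; the calibration is good to about 2 mm. A picture is of the moment at which its call begins. There is no depth.
- env.job_done(): hands the job in; it is judged then, once.
The state is a dict: "t": time; "joints": joint angles; "qvel": joint speeds; "tau": joint torques, N m; "eef_pos": TCP position; "tcp_rot": TCP orientation; "ft_force": force on the tool from outside, world axes, zero at the start; "moment": the same for the moment, N m; "opening": opening from 0.0 (shut) to 1.0 (fully open); "grip_force": force on a finger pad.
Only numpy, scipy, OpenCV 4.12 (cv2) and the standard library are available. Lean on these libraries where they do the work, as an engineer would, in place of code of your own. Each camera call takes 0.05 s, during which the arm holds its last target. There are 200 camera calls.

## Task

Put the black-topped pressure valve from the small-parts tray onto the vent pipe in the middle of the pressure cooker's lid and press it straight down until it clicks home on its seat. Then prove that its clip holds: pull it straight up with a steady 10 newtons (about one kilo) for a good second, without tearing at it, then let it down and leave it sitting home and upright. Do not shift the measuring cup, the jar lid or the pepper jar.

Things in the scene. Friction and masses are not known exactly. Their poses are not given: they have to be found in the camera images.
- valve_mid (a point): the loose pressure valve, upright in the tray: round steel cup 39 mm across, 36 mm tall, open below (bore 20 mm wide, 30 mm deep, sprung clip inside 10 mm above the bottom rim), topped by a ribbed black knob 34 mm across, 20 mm tall, to grip; 56 mm tall in all, about 0.13 kg. This point: on its axis, half-way up, 28 mm above the bottom rim; z up the axis
- seat (a point): top centre of the steel nut (44 mm across) in the middle of the cooker's lid, on which the valve's bottom rim comes to rest, round the vent pipe (valve_mid is then 28 mm above this point). Lifted from here, a clicked-on valve moves freely for 3 to 4 mm, then its clip catches the pipe's bead and the pull grows by some 5 N per mm; it would tear off at 20 to 28 N. z up
- pipe_tip (a point): tip of the steel vent pipe, 28 mm above the seat: tip 5 mm wide, tapering out to a 16 mm bead 16 mm above the seat, 9 mm neck below it. Pressed on, the valve's clip meets the bead when the valve's rim is about 13 mm above the seat, takes 6 to 12 N to go over, snaps past at 6 mm, and the valve then drops freely to the seat. z up
- cooker: the stove-top pressure cooker, aluminium, heavy, fixed: lid 252 mm across and 165 mm high, the nut's top 172 mm. Origin: centre of its underside; a black twin handle reaches out along its x axis to 290 mm from the centre, 100 to 155 mm high; a small plug 10 mm tall stands on the lid 64 mm from the centre
- tray: the shallow steel tray, fixed (325 x 176 mm, rim 18 mm high, floor 2 mm thick), in which the valve, a steel measuring cup (48 mm wide, 46 mm tall) and a flat jar lid (64 mm wide, 15 mm tall) stand in a row along its length, some 90 mm apart, in any order. Origin: centre of its underside, x along its length
- pipe (a joint): how far the vent pipe is drawn up in the hard rubber washer that holds it in the lid: 0 at rest, 1 mm for every 15 N of upward pull on it (it cannot go down)
- measure: the small steel measuring cup in the tray, 48 mm wide at its rim, 46 mm tall; loose, to be left alone. Origin: centre of its underside
- jarlid: the flat round aluminium jar lid in the tray, 64 mm wide, 15 mm tall; loose, to be left alone. Origin: centre of its underside
- pepper: amber pepper jar with a black cap, 48 mm wide, 95 mm tall, standing on the table beyond the cooker and the tray; loose, to be left alone. Origin: centre of its underside
Things that resemble listed ones, but are neither listed nor needed, are in the scene too. What is shaped like the part that bears valve_mid but pink is not meant.

How it is judged:
By the outcome, as a careful person would: the job done as asked, in the order asked, and still so for the second after the job is handed in, with the robot touching nothing.
It also fails if it takes over 70 s, if anything falls off the work surface, if the arm or the gripper's body presses on something with over 40 N, if the wrist force passes 120 N, or if a joint passes its speed limit or range.

## Working session

There is one attempt and no reset: what is moved stays moved. The work goes in short steps, Python scripts to look and compute and a tool call to move; the robot and the scene stay as the last step left them, time stands still between calls to the robot, and variables do not carry over. Pictures are saved under pics/ and viewed, at most 10 in all, crops included, and the job is handed in when it is done.

Besides the shell and the picture viewer there is one more tool, called after "Emit:" as a command line: name --pt "numbers of a row" for each row, then --argument value for the rest. arm_command: Moves the arm, as the interface text tells. Its arguments: {"type":"object","properties":{"targets":{"type":"array","items":{"type":"array","items":{"type":"number"}}}},"required":["targets"]}

```bash
mkdir -p pics
cat > h.py <<'E'
import numpy as np, cv2
from cell import env
def cam(n):
    c=env.read_camera(n); f=240/np.tan(np.radians(c["vertical_fov"])/2)
    c["K"]=np.array([[f,0,c["cx"]],[0,f,c["cy"]],[0,0,1]]); c["D"]=np.array([c["k1"],0,0,0.]); c["T"]=np.array(c["world_from_camera"]); return c
def ray(c,u,v):
    p=cv2.undistortPoints(np.array([[[u,v]]],float),c["K"],c["D"])[0,0]
    return c["T"][:3,3],c["T"][:3,:3]@np.array([p[0],p[1],1])
def plane(c,u,v,z):
    o,d=ray(c,u,v); return o+d*(z-o[2])/d[2]
def proj(c,P):
    W=np.linalg.inv(c["T"]); return cv2.projectPoints(np.array(P,float).reshape(-1,1,3),cv2.Rodrigues(W[:3,:3])[0],W[:3,3],c["K"],c["D"])[0][:,0]
def save(c,n,crop=None,s=1):
    im=c["frame"][...,::-1]
    if crop: x0,y0,x1,y1=crop; im=im[y0:y1,x0:x1]
    cv2.imwrite("pics/"+n,cv2.resize(im,None,fx=s,fy=s,interpolation=cv2.INTER_CUBIC))
def two(a,ua,b,ub):
    (o1,d1),(o2,d2)=ray(a,*ua),ray(b,*ub)
    s=np.linalg.lstsq(np.c_[d1,-d2],o2-o1,rcond=None)[0]
    p,q=o1+s[0]*d1,o2+s[1]*d2; return (p+q)/2,np.linalg.norm(p-q)
E
python3 - <<'E'
from h import *
for n in("scene","top"):
    c=cam(n); save(c,n+"0.png"); print(n,c["K"][0],c["k1"],c["T"].round(3).tolist())
print(env.state())
E
```

```text
scene [596.92018637   0.         310.00685963] -0.0891773326984699 [[1.0, -0.026, 0.009, 572.615], [-0.028, -0.928, 0.372, -320.691], [-0.002, -0.372, -0.928, 995.513], [0.0, 0.0, 0.0, 1.0]]
top [555.61831548   0.         314.63124785] -0.1322883860781492 [[-0.026, -0.997, 0.079, 516.027], [-1.0, 0.026, -0.002, -1.494], [0.0, -0.079, -0.997, 956.462], [0.0, 0.0, 0.0, 1.0]]
{'t': 0.1, 'joints': array([-1.42559092e+00,  4.91459728e-01,  1.55936386e+00, -4.82732443e-06,
        1.09169811e+00, -1.05614764e-01]), 'qvel': array([-8.67157403e-05, -2.68309874e-03,  2.71220489e-04,  1.16829029e-04,
        1.49187209e-03,  8.07689698e-04]), 'tau': array([ 3.01032516e-03, -6.13623118e+01, -2.58606577e+01,  6.93158875e-02,
        4.70020005e-02, -5.58276736e-05]), 'eef_pos': array([ 155.10651595, -605.23835613,  214.15324598]), 'tcp_rot': array([-3.14066834e+00, -9.36804683e-05,  2.50822350e-01]), 'ft_force': array([-0.03287682,  0.03825191,  0.19294177]), 'moment': array([ 0.01178414, -0.04884761,  0.03327578]), 'grip_force': 0.0, 'opening': 0.9993135823318462}
```

View pics/scene0.png

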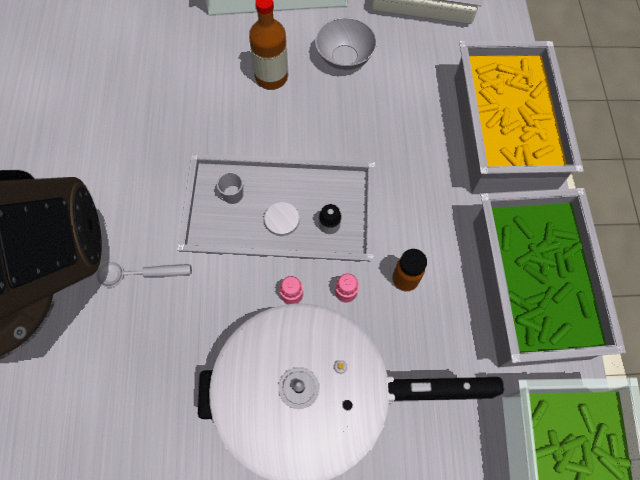

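View pics/top0.png

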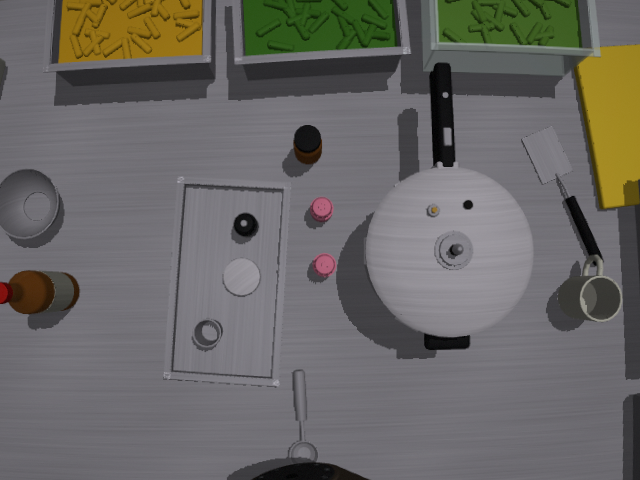

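Scene: the black-topped piece in the tray is at scene (330,215) / top (245,225). Two pink look-alikes stand on the table at scene (291,290) and (347,287). The task rules out pink, so the black-knobbed one in the tray is the valve. The cooker nut is at scene (298,386) / top (456,250).

```bash
cat > m.py <<'E'
from h import *
a,b=cam("scene"),cam("top")
def blk(c,x0,y0,x1,y1):
    g=c["frame"][y0:y1,x0:x1].max(2); m=(g<75).astype(np.uint8)
    n,l,s,ce=cv2.connectedComponentsWithStats(m); i=1+s[1:,4].argmax(); return ce[i]+[x0,y0],s[i]
A,sa=blk(a,310,190,355,240);B,sb=blk(b,225,205,270,250)
print(A,sa,B,sb,two(a,A,b,B), plane(a,*A,48),plane(b,*B,48))
ia=a["frame"][175:255,280:380];ib=b["frame"][185:265,200:300]
ja=a["frame"][346:426,250:350];jb=b["frame"][210:290,406:506]
im=np.vstack([np.hstack([ia,ib]),np.hstack([ja,jb])])[...,::-1]
cv2.imwrite("pics/crop1.png",cv2.resize(im,(800,600*8//7*0+640))[:600] if 0 else cv2.resize(im,None,fx=3.75,fy=3.75,interpolation=cv2.INTER_CUBIC))
E
python3 m.py
```

```text
[328.81132075 217.        ] [  8  14  23  27 424] [245.3161157  225.86570248] [  7   8  27  30 484] (array([615.36772455, 112.55784207,  29.04219402]), np.float64(2.225972476650081)) [615.59961475 104.31873759  48.        ] [612.25916948 110.01197967  48.        ]
```

View pics/crop1.png

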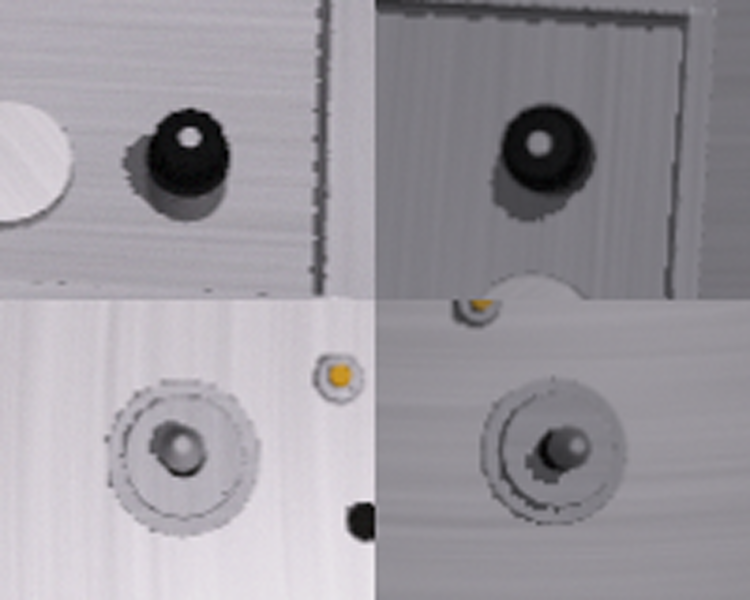

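The crop confirms a black ribbed knob on a steel cup standing in the tray. The pipe stands in the nut, whose inner ring centre is about scene (299,386.5) / top (453,250).

```bash
cat > m2.py <<'E'
from h import *
a,b=cam("scene"),cam("top")
print("dot",two(a,(330.7,211.3),b,(243.7,222.9)))
A,B=(330.0,215.2),(245.4,224.5)
print("knob",two(a,A,b,B),plane(a,*A,48),plane(b,*B,48))
A,B=(250+184/3.75,346+153/3.75),(406+(560-375)/3.75,210+152/3.75)
print("nut",two(a,A,b,B),plane(a,*A,172),plane(b,*B,172))
# pipe blob
for c,(x,y) in((a,(250,346)),(b,(406,210))):
    for z in(172,188,200):
        print(z)
def show(P):
    for n,c,o in(("s",a,(250,346)),("t",b,(406,210))):
        for d in((0,0,0),(0,0,28),(22,0,0),(-22,0,0),(0,22,0),(0,-22,0)): print(n,d,((proj(c,np.add(P,d))[0]-o)*3.75).round(0))
p=(plane(a,*A,172)+plane(b,*B,172))/2; show(p)
for P in ([0,0,0],):
  pass
E
python3 m2.py
```

```text
dot (array([617.81638795, 112.11551407,  53.89351313]), np.float64(2.488865907694025))
knob (array([616.81869566, 111.13913842,  39.6377668 ]), np.float64(2.8221653055074984)) [617.80482711 107.69354301  48.        ] [614.51622424 109.83865909  48.        ]
nut (array([ 557.92165792, -203.21769842,  171.74655942]), np.float64(3.6138844877466627)) [ 559.70766123 -202.95456217  172.        ] [ 556.12569914 -203.44598995  172.        ]
172
188
200
172
188
200
s (0, 0, 0) [179. 154.]
s (0, 0, 28) [177. 142.]
s (22, 0, 0) [240. 152.]
s (-22, 0, 0) [118. 155.]
s (0, 22, 0) [178.  93.]
s (0, -22, 0) [180. 215.]
t (0, 0, 0) [184. 147.]
t (0, 0, 28) [203. 143.]
t (22, 0, 0) [182.  90.]
t (-22, 0, 0) [187. 205.]
t (0, 22, 0) [127. 149.]
t (0, -22, 0) [241. 146.]
```

Emit:
arm_command --pt "0 0 -40 7.2 1" --pt "0 0 -80 14.4 1" --pt "0 0 -80 14.4 1"

```text
t: 0.6
eef_pos: [155.4, -607.0, 300.0]
tcp_rot: [3.133, -0.001, -0.004]
ft_force: [0.8, 0.1, -0.2]
opening: 1.0
grip_force: 0.0
```

Emit:
arm_command --pt "25 -40 0 0 1" --pt "50 -80 0 0 1" --pt "77 -120 0 0 1" --pt "104 -160 0 0 1" --pt "130 -200 0 0 1"

```text
t: 1.1
eef_pos: [285.9, -403.7, 294.3]
tcp_rot: [-3.141, 0.0, 0.0]
ft_force: [0.9, -0.0, -0.4]
opening: 1.0
grip_force: 0.0
```

Emit:
arm_command --pt "25 -40 0 0 1" --pt "50 -80 0 0 1" --pt "77 -120 0 0 1" --pt "104 -160 0 0 1" --pt "130 -200 0 0 1"

```text
t: 1.6
eef_pos: [416.0, -203.7, 294.4]
tcp_rot: [3.141, -0.0, 0.0]
ft_force: [0.4, -1.3, -0.6]
opening: 1.001
grip_force: 0.0
```

Emit:
arm_command --pt "25 -40 0 0 1" --pt "50 -80 0 0 1" --pt "77 -120 0 0 1" --pt "104 -160 0 0 1" --pt "130 -200 0 0 1"

```text
t: 2.1
eef_pos: [546.2, -3.7, 294.2]
tcp_rot: [3.141, 0.0, 0.001]
ft_force: [0.0, -1.3, -0.7]
opening: 1.001
grip_force: 0.0
```

Emit:
arm_command --pt "23 -38 40 0 1" --pt "46 -76 80 0 1" --pt "70 -113 120 0 1" --pt "70 -113 184 0 1" --pt "70 -113 184 0 1"

```text
t: 2.6
eef_pos: [614.9, 108.6, 107.3]
tcp_rot: [3.141, 0.002, 0.002]
ft_force: [0.2, -1.0, -0.5]
opening: 1.0
grip_force: 0.0
```

Run:
```python
from h import *
a,b=cam("scene"),cam("top")
s=env.state(); print(s["eef_pos"],s["tcp_rot"])
for c in(a,b): print(proj(c,s["eef_pos"]))
im=np.hstack([a["frame"][120:280,250:410],b["frame"][150:310,165:325]])[...,::-1]
cv2.imwrite("pics/crop2.png",cv2.resize(im,None,fx=2.5,fy=2.5,interpolation=cv2.INTER_CUBIC))
```

```text
[613.30818565 108.0123514  105.62163282] [3.14098000e+00 8.37101519e-03 1.42591453e-03]
[[328.29929811 200.68948762]]
[[241.97357475 221.34491269]]
```

View pics/crop2.png

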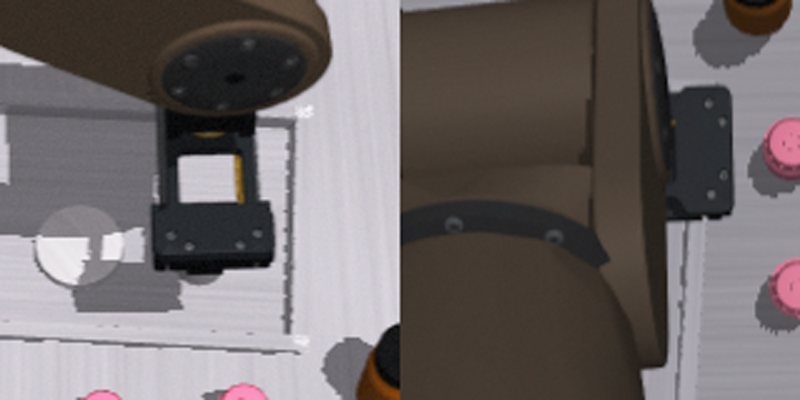

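The scene crop shows the open fingers (crop 150–275, 200–270) directly over the valve. The top view is blocked by the wrist.

Emit:
arm_command --pt "2 -1 20 0 1" --pt "2 -1 40 0 1" --pt "2 -1 55 0 1" --pt "2 -1 60 0 1" --pt "2 -1 60 0 1"

```text
t: 3.2
eef_pos: [617.6, 108.0, 51.0]
tcp_rot: [3.141, -0.0, -0.001]
ft_force: [-0.0, 1.0, 0.8]
opening: 0.997
grip_force: 0.0
```

Run:
```python
from h import *
a=cam("scene"); s=env.state(); print(s["eef_pos"],s["tcp_rot"],s["ft_force"])
```

```text
[617.85969854 108.11993876  51.46627116] [ 3.14155875e+00 -8.44157312e-04 -5.92708109e-04] [-0.41659024 -0.1852563   0.59838418]
```

Emit:
arm_command --pt "-1 0 6 0 1" --pt "-1 0 11 0 1" --pt "-1 0 11 0 1"

```text
t: 3.55
eef_pos: [616.2, 108.3, 39.2]
tcp_rot: [3.141, 0.001, -0.001]
ft_force: [0.9, 0.1, -0.3]
opening: 0.999
grip_force: 0.0
```

Emit:
arm_command --pt "0 0 0 0 0.45" --pt "0 0 0 0 0.45" --pt "0 0 0 0 0.1" --pt "0 0 0 0 0.1" --pt "0 0 0 0 0.1"

```text
t: 4.05
eef_pos: [616.5, 108.3, 39.7]
tcp_rot: [3.142, -0.0, -0.001]
ft_force: [0.6, 0.7, 0.2]
opening: 0.64
grip_force: 0.0
```

Emit:
arm_command --pt "0 0 0 0 0.1" --pt "0 0 0 0 0.1" --pt "0 0 0 0 0.1"

```text
t: 4.35
eef_pos: [616.5, 108.3, 39.6]
tcp_rot: [-3.142, -0.0, -0.001]
ft_force: [0.9, 0.7, 0.5]
opening: 0.384
grip_force: 0.5
```

Emit:
arm_command --pt "0 0 0 0 0" --pt "0 0 0 0 0" --pt "0 0 0 0 0" --pt "0 0 0 0 0"

```text
t: 4.75
eef_pos: [616.5, 108.3, 39.6]
tcp_rot: [3.142, -0.0, -0.001]
ft_force: [-0.4, 1.6, 0.6]
opening: 0.34
grip_force: 30.0
```

Emit:
arm_command --pt "0 0 -10 0 0" --pt "0 0 -30 0 0" --pt "0 0 -60 0 0" --pt "0 0 -100 0 0" --pt "0 0 -140 0 0"

```text
t: 5.25
eef_pos: [616.1, 108.2, 181.4]
tcp_rot: [3.141, 0.001, -0.001]
ft_force: [0.7, -0.4, -1.2]
opening: 0.343
grip_force: 30.0
```

Emit:
arm_command --pt "0 0 -40 0 0" --pt "0 0 -80 0 0" --pt "0 0 -105 0 0" --pt "0 0 -105 0 0" --pt "0 0 -105 0 0"

```text
t: 5.75
eef_pos: [616.1, 108.2, 284.5]
tcp_rot: [3.141, 0.0, -0.001]
ft_force: [-0.3, -0.0, -1.1]
opening: 0.34
grip_force: 30.0
```

Emit:
arm_command --pt "-8 40 0 0 0" --pt "-16 80 0 0 0" --pt "-24 120 0 0 0" --pt "-32 160 0 0 0" --pt "-40 200 0 0 0"

```text
t: 6.25
eef_pos: [575.2, -93.0, 282.8]
tcp_rot: [-3.141, 0.003, -0.0]
ft_force: [0.6, 0.4, -0.8]
opening: 0.341
grip_force: 30.0
```

Emit:
arm_command --pt "-6 40 0 0 0" --pt "-12 75 0 0 0" --pt "-16 100 0 0 0" --pt "-18 111 0 0 0" --pt "-18 111 0 0 0"

```text
t: 6.75
eef_pos: [557.8, -203.4, 283.3]
tcp_rot: [-3.141, 0.002, -0.002]
ft_force: [-0.0, 0.2, -1.5]
opening: 0.338
grip_force: 30.0
```

Run:
```python
from h import *
a,b=cam("scene"),cam("top")
s=env.state(); print(s["eef_pos"],s["tcp_rot"],s["ft_force"])
p=s["eef_pos"]
print(proj(a,[p-[0,0,37.6],[558,-203.3,200]]),proj(b,[p-[0,0,37.6],[558,-203.3,200]]))
im=np.hstack([a["frame"][306:466,220:380],b["frame"][170:330,376:536]])[...,::-1]
cv2.imwrite("pics/crop3.png",cv2.resize(im,None,fx=2.5,fy=2.5,interpolation=cv2.INTER_CUBIC))
```

```text
[ 558.30169787 -201.73939236  283.96663675] [-3.14080895e+00  1.02599857e-03 -3.42823248e-04] [ 0.43439378  0.07258392 -1.22340712]
[[296.79658646 377.25808778]
 [297.37714692 384.04394532]] [[468.34530888 245.55406767]
 [460.26175759 247.9965435 ]]
```

View pics/crop3.png

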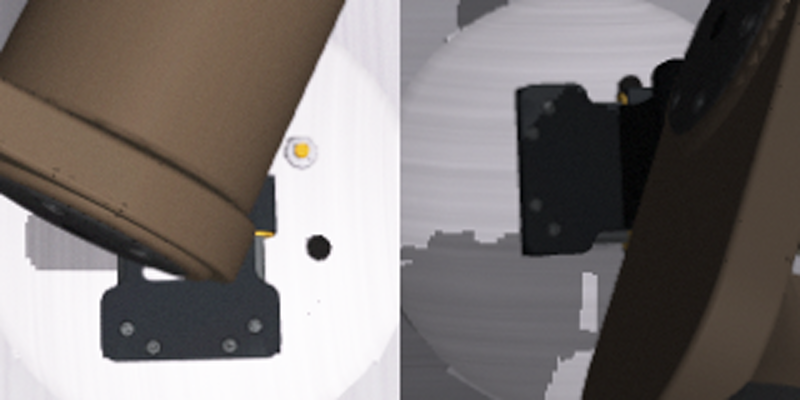

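The wrist hides the pipe in both views, so I'll go down in small steps on force feedback.

Emit:
arm_command --pt "0 0 25 0 0" --pt "0 0 38 0 0" --pt "0 0 42 0 0" --pt "0 0 44 0 0" --pt "0 0 44 0 0"

```text
t: 7.35
eef_pos: [558.6, -202.4, 241.0]
tcp_rot: [3.141, -0.0, -0.0]
ft_force: [-0.0, -0.0, -2.3]
opening: 0.342
grip_force: 30.0
```

Emit:
arm_command --pt "0 0 2 0 0" --pt "0 0 4 0 0" --pt "0 0 6 0 0" --pt "0 0 8 0 0" --pt "0 0 8 0 0"

```text
t: 7.85
eef_pos: [558.3, -202.7, 232.3]
tcp_rot: [-3.141, 0.0, -0.001]
ft_force: [-0.0, 0.4, -2.5]
opening: 0.345
grip_force: 30.0
```

Emit:
arm_command --pt "0 0 0 0 0" --pt "0 0 1 0 0" --pt "0 0 2 0 0" --pt "0 0 3 0 0" --pt "0 0 3 0 0"

```text
t: 8.35
eef_pos: [558.3, -202.6, 229.5]
tcp_rot: [-3.142, 0.0, -0.001]
ft_force: [-0.0, 0.6, -1.3]
opening: 0.339
grip_force: 30.0
```

Emit:
arm_command --pt "0 0 1 0 0" --pt "0 0 2 0 0" --pt "0 0 3 0 0" --pt "0 0 3 0 0"

```text
t: 8.75
eef_pos: [558.3, -202.7, 226.5]
tcp_rot: [-3.142, 0.0, -0.001]
ft_force: [0.1, 0.3, -1.1]
opening: 0.343
grip_force: 30.0
```

Emit:
arm_command --pt "0 0 0.5 0 0" --pt "0 0 1 0 0" --pt "0 0 1.5 0 0" --pt "0 0 1.5 0 0"

```text
t: 9.15
eef_pos: [558.3, -202.6, 225.1]
tcp_rot: [-3.142, 0.0, -0.001]
ft_force: [-0.5, 1.0, -0.6]
opening: 0.342
grip_force: 30.0
```

Emit:
arm_command --pt "0 0 0.5 0 0" --pt "0 0 1 0 0" --pt "0 0 1.5 0 0" --pt "0 0 1.5 0 0"

```text
t: 9.55
eef_pos: [558.2, -202.6, 223.5]
tcp_rot: [-3.141, 0.0, -0.0]
ft_force: [-2.4, 1.0, -2.0]
opening: 0.342
grip_force: 30.0
```

Emit:
arm_command --pt "0 0 0.5 0 0" --pt "0 0 1 0 0" --pt "0 0 1.5 0 0" --pt "0 0 1.5 0 0"

```text
t: 9.95
eef_pos: [558.3, -202.6, 222.1]
tcp_rot: [-3.142, 0.0, -0.001]
ft_force: [-2.2, 1.2, 0.2]
opening: 0.342
grip_force: 30.0
```

Emit:
arm_command --pt "-0.5 -0.3 0 0 0" --pt "-1 -0.5 0 0 0" --pt "-1 -0.5 0 0 0"

```text
t: 10.25
eef_pos: [557.6, -202.3, 222.2]
tcp_rot: [3.141, -0.001, -0.0]
ft_force: [0.4, -0.2, 0.6]
opening: 0.343
grip_force: 30.0
```

Emit:
arm_command --pt "0 0 1 0 0" --pt "0 0 2 0 0" --pt "0 0 2 0 0"

```text
t: 10.55
eef_pos: [557.5, -202.2, 220.1]
tcp_rot: [3.141, -0.0, -0.0]
ft_force: [-0.2, -0.3, 0.5]
opening: 0.338
grip_force: 30.0
```

Emit:
arm_command --pt "0 0 1 0 0" --pt "0 0 2 0 0" --pt "0 0 2 0 0"

```text
t: 10.85
eef_pos: [557.1, -202.1, 217.5]
tcp_rot: [-3.141, 0.001, -0.001]
ft_force: [0.6, 1.1, -2.3]
opening: 0.338
grip_force: 30.0
```

Emit:
arm_command --pt "0 0 0.5 0 0" --pt "0 0 1 0 0" --pt "0 0 1 0 0"

```text
t: 11.15
eef_pos: [557.3, -202.1, 216.9]
tcp_rot: [-3.141, 0.0, -0.001]
ft_force: [-0.1, -0.1, -2.1]
opening: 0.342
grip_force: 30.0
```

Emit:
arm_command --pt "0 0 0.5 0 0" --pt "0 0 1 0 0" --pt "0 0 1 0 0"

```text
t: 11.45
eef_pos: [557.3, -202.1, 215.8]
tcp_rot: [-3.142, 0.0, -0.001]
ft_force: [1.4, -0.6, -7.3]
opening: 0.338
grip_force: 30.0
```

Emit:
arm_command --pt "0 0 0.5 0 0" --pt "0 0 1 0 0" --pt "0 0 1 0 0"

```text
t: 11.75
eef_pos: [557.2, -202.1, 214.7]
tcp_rot: [-3.141, 0.001, -0.001]
ft_force: [1.8, 0.2, -8.7]
opening: 0.342
grip_force: 30.0
```

Emit:
arm_command --pt "0 0 0.5 0 0" --pt "0 0 1 0 0" --pt "0 0 1 0 0"

```text
t: 12.05
eef_pos: [557.3, -202.1, 214.1]
tcp_rot: [3.142, 0.0, -0.001]
ft_force: [1.1, -1.0, -6.2]
opening: 0.343
grip_force: 30.0
```

Emit:
arm_command --pt "0 0 0.5 0 0" --pt "0 0 1 0 0" --pt "0 0 1 0 0"

```text
t: 12.35
eef_pos: [557.4, -202.2, 213.3]
tcp_rot: [3.141, -0.0, -0.001]
ft_force: [-0.5, -0.3, -3.2]
opening: 0.341
grip_force: 30.0
```

Emit:
arm_command --pt "0 0 0.5 0 0" --pt "0 0 1 0 0" --pt "0 0 1 0 0"

```text
t: 12.65
eef_pos: [557.4, -202.2, 212.3]
tcp_rot: [3.141, -0.0, -0.001]
ft_force: [0.2, 0.5, -1.0]
opening: 0.338
grip_force: 30.0
```

Emit:
arm_command --pt "0 0 0.5 0 0" --pt "0 0 1 0 0" --pt "0 0 1 0 0"

```text
t: 12.95
eef_pos: [557.3, -202.2, 211.1]
tcp_rot: [3.142, 0.0, -0.001]
ft_force: [-0.6, 0.6, -1.6]
opening: 0.34
grip_force: 30.0
```

Emit:
arm_command --pt "0 0 0.5 0 0" --pt "0 0 1 0 0" --pt "0 0 1 0 0"

```text
t: 13.25
eef_pos: [557.3, -202.2, 210.0]
tcp_rot: [3.142, 0.0, -0.0]
ft_force: [0.0, 0.2, -1.3]
opening: 0.342
grip_force: 30.0
```

Emit:
arm_command --pt "0 0 0.5 0 0" --pt "0 0 1 0 0" --pt "0 0 1 0 0"

```text
t: 13.55
eef_pos: [557.5, -202.2, 209.6]
tcp_rot: [3.141, -0.001, -0.0]
ft_force: [-0.4, 2.2, 3.9]
opening: 0.336
grip_force: 30.0
```

Emit:
arm_command --pt "0 0 0.3 0 0" --pt "0 0 0.6 0 0" --pt "0 0 0.6 0 0"

```text
t: 13.85
eef_pos: [557.6, -202.1, 209.5]
tcp_rot: [3.141, -0.001, -0.0]
ft_force: [-1.6, 1.1, 9.0]
opening: 0.344
grip_force: 30.0
```

It is seated: contact at TCP z 209.5, matching the prediction, with the over-bead snap seen on the way down. Now the pull test, ramped gently.

Emit:
arm_command --pt "0 0 -1 0 0" --pt "0 0 -2 0 0" --pt "0 0 -3 0 0" --pt "0 0 -4 0 0" --pt "0 0 -4 0 0"

```text
t: 14.35
eef_pos: [557.4, -202.2, 212.5]
tcp_rot: [3.142, 0.0, -0.001]
ft_force: [-0.9, 0.2, -1.3]
opening: 0.341
grip_force: 30.0
```

Emit:
arm_command --pt "0 0 -0.3 0 0" --pt "0 0 -0.6 0 0" --pt "0 0 -1 0 0" --pt "0 0 -1 0 0"

```text
t: 14.75
eef_pos: [557.2, -202.1, 213.3]
tcp_rot: [-3.142, 0.0, -0.001]
ft_force: [-0.1, -0.1, -3.2]
opening: 0.341
grip_force: 30.0
```

Emit:
arm_command --pt "0 0 -0.3 0 0" --pt "0 0 -0.6 0 0" --pt "0 0 -0.8 0 0" --pt "0 0 -0.8 0 0"

```text
t: 15.15
eef_pos: [557.2, -202.1, 214.0]
tcp_rot: [-3.141, 0.001, -0.001]
ft_force: [-0.5, 0.2, -6.4]
opening: 0.341
grip_force: 30.0
```

Emit:
arm_command --pt "0 0 -0.2 0 0" --pt "0 0 -0.4 0 0" --pt "0 0 -0.6 0 0" --pt "0 0 -0.6 0 0"

```text
t: 15.55
eef_pos: [557.2, -202.1, 214.7]
tcp_rot: [-3.141, 0.001, -0.001]
ft_force: [-0.1, 0.1, -10.6]
opening: 0.341
grip_force: 30.0
```

Emit:
arm_command --pt "0 0 -0.1 0 0" --pt "0 0 -0.15 0 0" --pt "0 0 -0.15 0 0" --pt "0 0 -0.15 0 0" --pt "0 0 -0.15 0 0"

```text
t: 16.05
eef_pos: [557.3, -202.1, 215.0]
tcp_rot: [-3.142, 0.0, -0.0]
ft_force: [-0.9, -0.0, -10.6]
opening: 0.341
grip_force: 30.0
```

Emit:
arm_command --pt "0 0 0 0 0" --pt "0 0 0 0 0" --pt "0 0 0 0 0" --pt "0 0 0 0 0" --pt "0 0 0 0 0"

```text
t: 16.55
eef_pos: [557.4, -202.2, 215.1]
tcp_rot: [3.141, -0.0, -0.0]
ft_force: [1.0, 0.1, -11.2]
opening: 0.339
grip_force: 30.0
```

Emit:
arm_command --pt "0 0 0 0 0" --pt "0 0 0 0 0" --pt "0 0 0 0 0" --pt "0 0 0 0 0" --pt "0 0 0 0 0"

```text
t: 17.05
eef_pos: [557.4, -202.2, 215.1]
tcp_rot: [3.141, -0.0, -0.001]
ft_force: [-0.1, -0.5, -11.2]
opening: 0.339
grip_force: 30.0
```

Emit:
arm_command --pt "0 0 0 0 0" --pt "0 0 0 0 0" --pt "0 0 0 0 0" --pt "0 0 0 0 0" --pt "0 0 0 0 0"

```text
t: 17.55
eef_pos: [557.4, -202.2, 215.1]
tcp_rot: [3.141, -0.0, -0.001]
ft_force: [-0.2, -1.6, -11.6]
opening: 0.342
grip_force: 30.0
```

Emit:
arm_command --pt "0 0 0.8 0 0" --pt "0 0 1.6 0 0" --pt "0 0 2.6 0 0" --pt "0 0 3.6 0 0" --pt "0 0 4.5 0 0"

```text
t: 18.05
eef_pos: [557.7, -202.3, 211.1]
tcp_rot: [3.141, -0.001, -0.001]
ft_force: [-0.4, 0.0, -2.1]
opening: 0.345
grip_force: 30.0
```

Emit:
arm_command --pt "0 0 0.5 0 0" --pt "0 0 1 0 0" --pt "0 0 1.5 0 0" --pt "0 0 1.6 0 0" --pt "0 0 1.6 0 0"

```text
t: 18.55
eef_pos: [557.5, -202.2, 209.5]
tcp_rot: [3.141, -0.001, -0.001]
ft_force: [-0.5, 2.0, 4.9]
opening: 0.342
grip_force: 30.0
```

Home again (209.5, light contact). Next: release and rise.

Emit:
arm_command --pt "0 0 0 0 0.45" --pt "0 0 0 0 0.6" --pt "0 0 0 0 0.8" --pt "0 0 0 0 1" --pt "0 0 0 0 1"

```text
t: 19.05
eef_pos: [557.3, -202.2, 208.9]
tcp_rot: [3.142, 0.0, -0.001]
ft_force: [0.3, -0.8, 1.0]
opening: 0.705
grip_force: 0.0
```

Emit:
arm_command --pt "0 0 0 0 1" --pt "0 0 0 0 1" --pt "0 0 0 0 1" --pt "0 0 0 0 1"

```text
t: 19.45
eef_pos: [557.4, -202.2, 209.0]
tcp_rot: [3.141, -0.0, -0.0]
ft_force: [0.1, -1.1, -0.4]
opening: 0.987
grip_force: 0.0
```

Emit:
arm_command --pt "0 0 -10 0 1" --pt "0 0 -30 0 1" --pt "0 0 -60 0 1" --pt "0 0 -90 0 1" --pt "0 0 -110 0 1"

```text
t: 19.95
eef_pos: [557.6, -202.2, 322.0]
tcp_rot: [3.14, -0.002, -0.001]
ft_force: [0.6, 0.3, -0.1]
opening: 1.0
grip_force: 0.0
```

Emit:
arm_command --pt "-30 40 0 0 1" --pt "-60 80 0 0 1" --pt "-90 120 0 0 1" --pt "-120 160 0 0 1" --pt "-150 200 0 0 1"

```text
t: 20.45
eef_pos: [405.8, -403.4, 320.0]
tcp_rot: [3.141, -0.001, -0.0]
ft_force: [-0.5, -0.9, -0.5]
opening: 0.998
grip_force: 0.0
```

Emit:
arm_command --pt "-30 40 0 0 1" --pt "-60 80 0 0 1" --pt "-90 120 0 0 1" --pt "-90 120 0 0 1" --pt "-90 120 0 0 1"

```text
t: 20.95
eef_pos: [316.4, -522.5, 319.3]
tcp_rot: [-3.141, -0.0, -0.003]
ft_force: [0.2, 0.7, -0.5]
opening: 0.997
grip_force: 0.0
```

Run:
```python
from h import *
a,b=cam("scene"),cam("top")
im=np.hstack([a["frame"][160:460,180:430],b["frame"][110:410,150:400+150]])[...,::-1]
cv2.imwrite("pics/fin.png",cv2.resize(im,None,fx=1.2,fy=1.2,interpolation=cv2.INTER_CUBIC))
ia=a["frame"][346:426,250:350];ib=b["frame"][210:290,406:506]
cv2.imwrite("pics/fin2.png",cv2.resize(np.hstack([ia,ib])[...,::-1],None,fx=4,fy=4,interpolation=cv2.INTER_CUBIC))
```

```text
(no output)
```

View pics/fin.png

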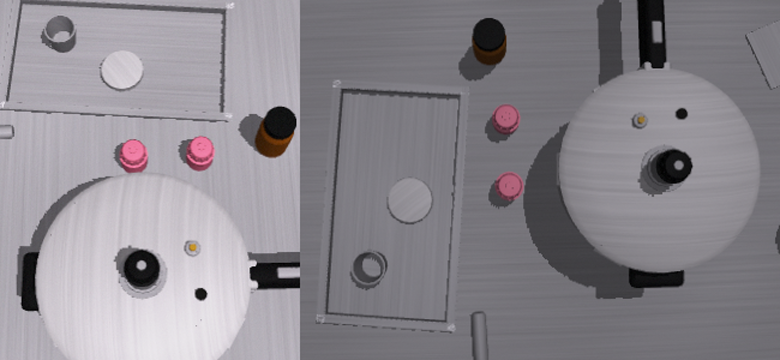

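View pics/fin2.png

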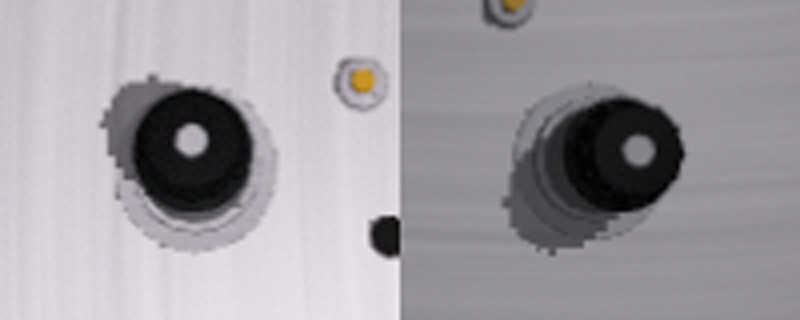

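The valve sits on the nut. Its top dot is at scene (297.5,381) / top (466,248), where an upright valve's would be. The cup, jar lid and pepper jar have not moved.

```bash
python3 -c "
from cell import env
print(env.job_done())"
```

```text
the job is handed in; nothing more can be done
None
```

The valve is clicked onto the vent pipe, its clip held a steady pull of about 10 N for roughly 1.5 s, and it was let down and left home and upright, with the job handed in at about 21 s.

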